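Start the hydraulic specimen grips from their control box

TASK

Start the hydraulic specimen grips at the control box on the bench, by pressing with the fingertips: first switch the mains on by pressing the raised end of the rocker until it has tipped fully over, then push the round button fully down to start the pump, then push the long bar key fully down to close the grips. Keep to that order, do not push the square key (it vents the pressure), and leave the things standing about the box where they are: there is nothing to pick up.

Things in the scene. Friction and masses are not known exactly. Their poses are not given: they have to be found in the camera images.
- console: Dark grey control box fixed to the bench, 220 (x) x 210 (y) x 60 mm high, turned up to 0.45 rad. Origin: centre of underside, z up. Its flat top has four off-white controls with black bezels at x = -42.5 or +42.5, y = -43 or +43 mm: rocker, round button, long bar key, square key. Which is in which place changes; none is turned relative to the box.
- rocker (a joint): Off-white mains rocker, 60 (box x) x 32 mm, two flat halves in a shallow V over the pivot, which is 75 mm above the bench; bezel 74 x 46 mm, top at 68 mm. Off: half to box -x level, half to +x (away from robot) raised 0.44 rad, end 13 mm higher. On: +x half level. 4 N at 23 mm tips it; no spring, stays where left, hard stop. Joint: rad, 0 off, 0.44 fully over; starts 0 to 0.04.
- rocker_raised (a point): Point to press on the face of the rocker's raised half, midway across, 23 mm from the pivot, moving with it: about 85 mm above the bench when off, 75 mm when fully over; there it lies 23 mm from the pivot towards the box's +x (21 mm when off).
- round_key (a joint): Pump button: the only round one, an off-white mushroom head 38 mm in diameter on a round bezel 50 mm in diameter. About 4 N moves it; no spring: it stays where pushed and stops hard at 8 mm. Bezel top 68 mm above the bench. Joint: metres pushed down, 0 up, 0.008 fully down; starts 0 to 0.001.
- round_key_top (a point): Point at the centre of the top face of the round button, moving with it: 84 mm above the bench when fully up, 76 mm when fully down. Its z is up; its x and y axes are those of the control box.
- bar_key (a joint): Grip key: the long bar, off-white, 56 mm (along the box's y) x 20 mm (x), bezel 68 x 32 mm. About 4 N moves it; no spring: it stays where pushed and stops hard at 8 mm. Bezel top 68 mm above the bench. Joint: metres pushed down, 0 up, 0.008 fully down; starts 0 to 0.001.
- bar_key_top (a point): Point at the centre of the top face of the bar key, moving with it: 84 mm above the bench when fully up, 76 mm when fully down. Its z is up; its x and y axes are those of the control box.
- square_key (a joint): Vent key, to be left alone: the square one, off-white, 28 x 28 mm, bezel 42 x 42 mm. About 4 N moves it; no spring: it stays where pushed and stops hard at 8 mm. Bezel top 68 mm above the bench. Joint: metres pushed down, 0 up, 0.008 fully down; starts 0 to 0.001.
- square_key_top (a point): Point at the centre of the top face of the square key, moving with it: 84 mm above the bench when fully up, 76 mm when fully down. Its z is up; its x and y axes are those of the control box.
- jar: Closed white plastic jar with a grey lid, 64 mm in diameter, 85 mm high, loose on the bench beside the box at its +y side. Origin: centre of its underside. Leave it alone.
- wrench: Steel open-ended spanner, 160 mm long, lying loose beside the box at its -y side. Leave it alone.
- bolt: Dark steel bolt standing on its head, 26 mm in diameter at the foot, 60 mm high, loose beyond the box (+x side). Origin: centre of its underside. Leave it alone.
- washer: Thick steel washer, 40 mm outside, 6 mm thick, lying loose beyond the box (+x side). Origin: centre of its underside. Leave it alone.

How it is judged:
By the outcome, as a careful person would: the job done as asked, in the order asked, and still so for the second after the job is handed in, with the robot touching nothing.
It also fails if it takes over 40 s, if anything falls off the work surface, if the arm or the gripper's body presses on something with over 40 N, if the wrist force passes 120 N, or if a joint passes its speed limit or range.

ROBOT

A 7-joint arm with a two-finger parallel gripper is mounted at the origin on the work surface. World frame = base frame: x ahead of the robot, y to its left, z up, the work surface at z = 0. Lengths are in mm, angles in rad, forces in N, time in s.
With the tool pointing down it reaches from about 400 to 850 mm from the base axis. Payload 4.5 kg.
Tool frame: the origin (TCP) lies between the finger pads; the fingertips stand 8 mm ahead of it and the grasp point (between the pads) lies 11 mm behind it; z points along the fingers, x is the direction in which the jaws open and shut, and the axes are right-handed (so a half turn about z gives the same grasp; the last joint's range is limited). The gripper opens to 85 mm and grips with 20 to 120 N. Pads are 22 mm wide; open, the fingers measure 114 mm over their backs; the gripper's body (76 mm by 85 mm) begins 54 mm behind the grasp point. The pads swing forward as they close: fully open they stand 13 mm farther back than shut.
Start: joints at [0.034, 0.689, -0.195, 1.565, 0.157, 0.902, -0.215], TCP at [625.023, 0.026, 239.317] pointing down, gripper open.
Joint ranges: [-3.01, 3.01], [-0.46, 2.08], [-1.47, 1.51], [0.13, 2.56], [-1, 4.14], [0.04, 2.09], [-2.66, 2.66]. Speed limits (rad/s): [2.57, 2.57, 3.14, 3.14, 3.14, 3.14, 3.14].

INTERFACE

Orientations are given as a rotation vector (axis times angle).
In Python, from station import bot, kinematics, vision, order gives the robot as it stands. Calls block until the motion is done:
- bot.move_to(position, orientation): joint-space move of the TCP to a pose.
- bot.move_straight(position, rotation=None, vel=150, f_stop=None): straight line of the TCP; rotation=None keeps the orientation; vel is the mean speed in mm/s. With f_stop (N) it stops when the force on the tool has changed by that much, and returns True; else False.
- bot.move_joints(angles): joint-space move.
- bot.move_gripper(opening): finger opening in mm; the grip force is fixed at half the most; returns when the fingers have stopped.
- bot.pause(seconds).
- kinematics.solve_ik(position, orientation): joint angles nearest the present ones, or None.
- vision.capture(name): name is "scene" or "side" or "wrist"; returns a dict with "img" (420x560x3 uint8, blue, green, red), "fovy" (degrees; the focal length in pixels is half the picture's height over the tangent of half this angle, whatever the lens; pixels are square), "cx", "cy" (the principal point, pixels), "T" (4x4, takes a point from camera to world coordinates). Camera axes: x right, y down, z forward; pixel columns grow to the right and rows downward; lengths in mm; the calibration is good to about 2 mm. A picture is of the moment at which its call begins. There is no depth.
A pose or a line that the arm cannot do raises bot.MotionError and nothing moves.
- order.job_done(): hands the job in, once; it reports no verdict.
Readings, each from a call of its own:
- bot.get_time(): time.
- bot.get_joint_positions(): joint angles.
- bot.get_joint_vel(): joint speeds.
- bot.get_joint_torque(): joint torques, N m.
- bot.get_position(): TCP position.
- bot.get_orientation(): TCP orientation.
- bot.get_ft_force(): force on the tool from outside, world axes, zero at the start.
- bot.get_moment(): the same for the moment, N m.
- bot.get_finger_gap(): finger opening in mm.
Only numpy, scipy, OpenCV 4.12 (cv2) and the standard library are available. Lean on these libraries where they do the work, as an engineer would, in place of code of your own. Each camera call takes 0.05 s, during which the arm holds its last target.

## Working session

There is one attempt and no reset: what is moved stays moved. The work goes in short steps, each a Python script; the robot and the scene stay as the last script left them, time stands still between calls to the robot, and variables do not carry over. Pictures are saved under pics/ and viewed, and the job is handed in when it is done.

```bash
mkdir -p pics; ls; python3 - <<'E'
from station import bot,vision
import cv2
for n in("scene","side","wrist"):
    c=vision.capture(n);cv2.imwrite(f"pics/{n}0.png",c["img"]);print(n,c["fovy"],c["cx"],c["cy"],c["T"].round(3).tolist())
print(bot.get_time(),bot.get_orientation())
E
```

```text
pics
scene 54.65039076973488 280.3897681616908 205.54497918415302 [[-0.575, 0.491, -0.654, 1106.963], [0.818, 0.359, -0.45, 386.993], [0.014, -0.793, -0.608, 526.246], [0.0, 0.0, 0.0, 1.0]]
side 43.82729744962893 281.40263045865703 212.09925842717274 [[0.901, -0.267, 0.342, 227.137], [-0.433, -0.529, 0.729, -717.186], [-0.014, -0.805, -0.593, 700.848], [0.0, 0.0, 0.0, 1.0]]
wrist 66.11645005604275 280.4672264622017 217.88267650649587 [[1.0, -0.0, -0.001, 625.209], [-0.001, -0.963, -0.269, 68.385], [-0.001, 0.269, -0.963, 374.055], [0.0, 0.0, 0.0, 1.0]]
0.15 [ 3.14150619e+00  6.93339811e-05 -2.18882250e-03]
```

View pics/scene0.png

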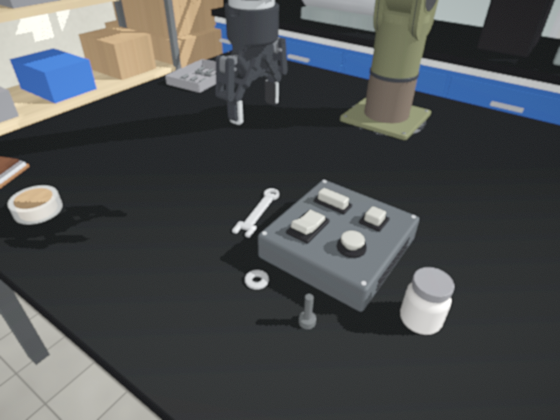

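View pics/side0.png

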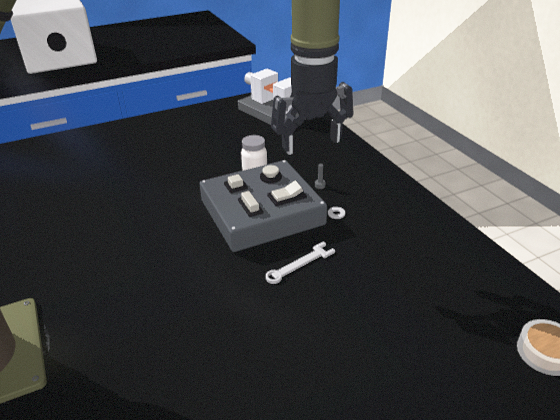

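View pics/wrist0.png

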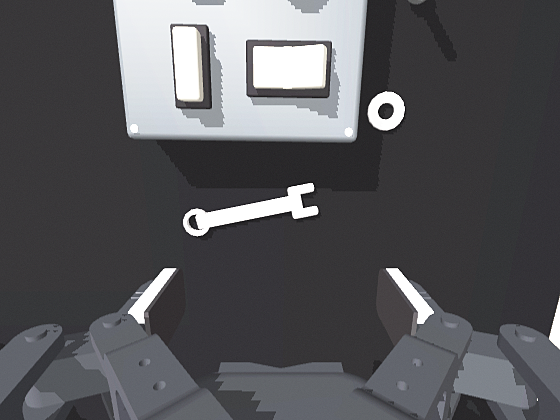

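```bash
cat > h.py <<'E'
import numpy as np,cv2
from station import bot,vision,kinematics,order
def f(c): return 210/np.tan(np.radians(c["fovy"]/2))
def px2w(c,u,v,z):
    d=c["T"][:3,:3]@np.array([(u-c["cx"])/f(c),(v-c["cy"])/f(c),1.]);o=c["T"][:3,3]
    return o+d*(z-o[2])/d[2]
def w2px(c,p):
    q=c["T"][:3,:3].T@(np.array(p)-c["T"][:3,3]);return np.array([c["cx"]+f(c)*q[0]/q[2],c["cy"]+f(c)*q[1]/q[2]])
E
python3 - <<'E'
from h import *
c=vision.capture("wrist")
for u,v,z in((133,130,60),(349,131,60),(187,63,84),(289,67,76)): print(px2w(c,u,v,z).round(1))
p=bot.get_position();R=bot.get_orientation()
bot.move_straight([575,60,260],vel=150)
c=vision.capture("wrist")
cv2.imwrite("pics/wrist1.png",c["img"])
for n,(x,y,w,h) in {"scene":(230,170,200,150),"side":(190,150,160,120)}.items():
    im=vision.capture(n)["img"];cv2.imwrite(f"pics/{n}1.png",cv2.resize(im[y:y+h,x:x+w],(800,600),interpolation=cv2.INTER_CUBIC))
print(bot.get_time(),bot.get_position())
E
```

```text
[486.3  66.6  60. ]
[689.4  65.5  60. ]
[548.  119.9  84. ]
[632.2 118.1  76. ]
1.0417 [575.51538264  58.5633838  259.5735023 ]
```

View pics/wrist1.png

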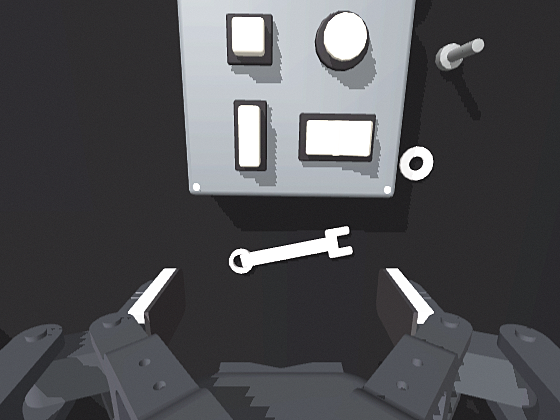

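View pics/scene1.png

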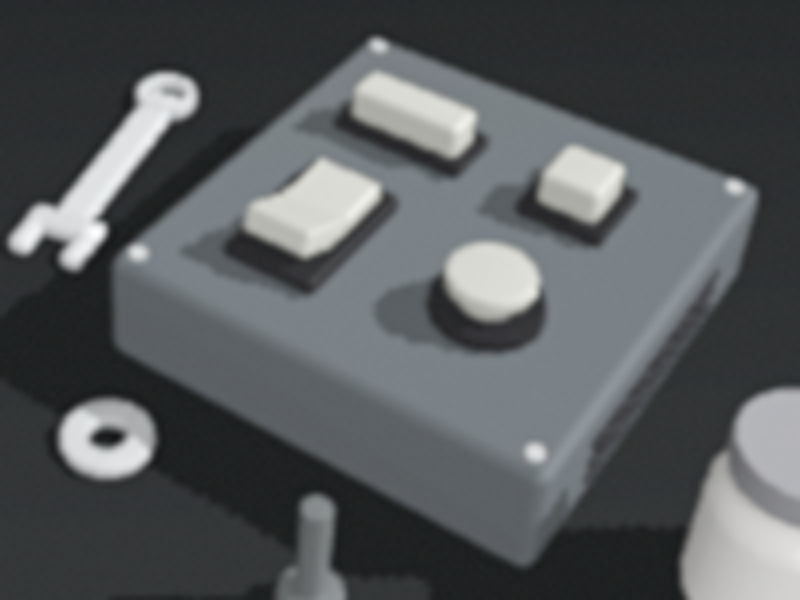

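View pics/side1.png

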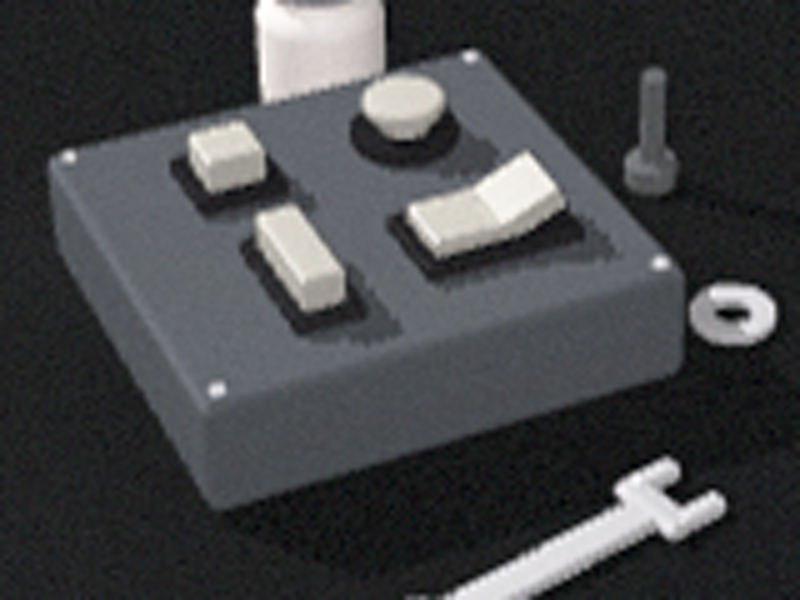

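```bash
python3 - <<'E'
from h import *
cs,cd,cw=[vision.capture(n) for n in("scene","side","wrist")]
S=[(378,46),(736,187),(535,453),(137,253)]  # (-x-y),(-x+y),(+x+y),(+x-y)
D=[(217,390),(69,157),(471,57),(660,263)]
A=np.array([px2w(cs,230+x/4-.4,170+y/4-.4,60)[:2] for x,y in S])
B=np.array([px2w(cd,190+x/5-.4,150+y/5-.4,60)[:2] for x,y in D])
for P in(A,B):
    x=P[3]-P[0]+P[2]-P[1];print(P.round(1).tolist(),P.mean(0).round(1),np.arctan2(x[1],x[0]).round(4))
print([px2w(cw,u,v,60)[:2].round(1).tolist() for u,v in((196,187),(388,190))])
for n,pts in {"bar bezel":[(234,101),(266,101),(267,171),(234,170)],"rocker bezel":[(302,113),(376,115),(375,161),(299,159)],"sq bezel":[(228,14),(272,14),(272,65),(227,64)]}.items():
    print(n,px2w(cw,*np.mean(pts,0),68).round(1))
print("roundtop",px2w(cw,346,36,84).round(1))
E
```

```text
[[485.5, 67.5], [488.2, 258.8], [689.2, 254.9], [686.3, 64.1]] [587.3 161.3] -0.0181
[[487.5, 67.8], [490.2, 257.7], [690.6, 254.3], [687.9, 64.9]] [589.  161.2] -0.016
[[487.2, 67.7], [689.2, 64.1]]
bar bezel [546.4 120.   68. ]
rocker bezel [632.7 118.6  68. ]
sq bezel [548.3 205.2  68. ]
roundtop [632.9 203.8  84. ]
```

```bash
python3 - <<'E'
from h import *
bot.move_gripper(0)
print(bot.get_finger_gap())
C=np.array([588.3,161.3]);a=-.017
R=np.array([[np.cos(a),-np.sin(a)],[np.sin(a),np.cos(a)]])
x,y=C+R@[42.5+22,-43]
bot.move_straight([x,y,125],vel=150)
bot.pause(.3)
print(bot.get_position(),bot.get_ft_force())
cv2.imwrite("pics/side2.png",cv2.resize(vision.capture("side")["img"][90:240,190:390],(800,600),interpolation=cv2.INTER_CUBIC))
h=bot.move_straight([x,y,62],vel=25,f_stop=15)
print(h,bot.get_position(),bot.get_ft_force(),bot.get_time())
for n in("side","scene"):
  cv2.imwrite(f"pics/{n}3.png",cv2.resize(vision.capture(n)["img"][130:280,190:390] if n=="side" else vision.capture(n)["img"][130:280,230:430],(800,600),interpolation=cv2.INTER_CUBIC))
E
```

```text
0.15244450668781104
[652.15513765 117.01573043 125.52580888] [-0.35403939 -0.37861734 -1.0866862 ]
True [654.14699431 117.24288021  83.01049168] [-2.30645818  0.10490396  7.83144943] 5.1917
```

View pics/side3.png

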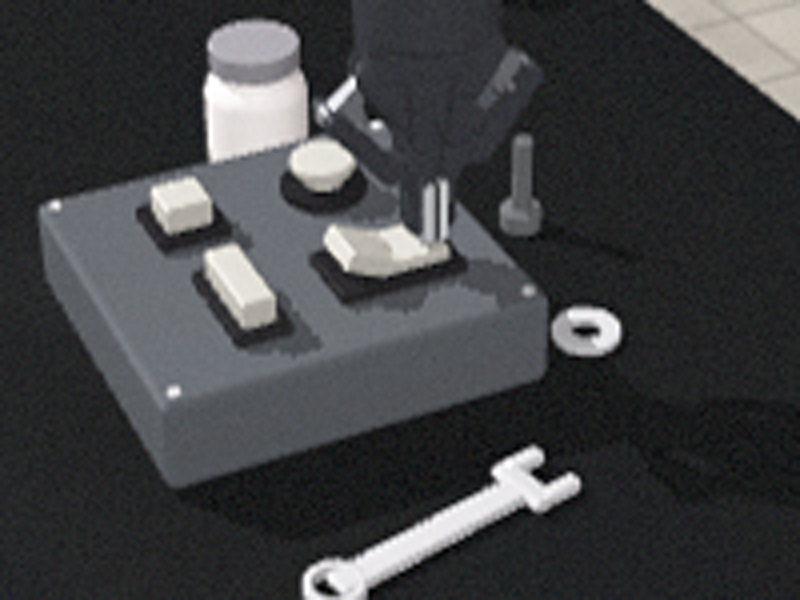

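View pics/scene3.png

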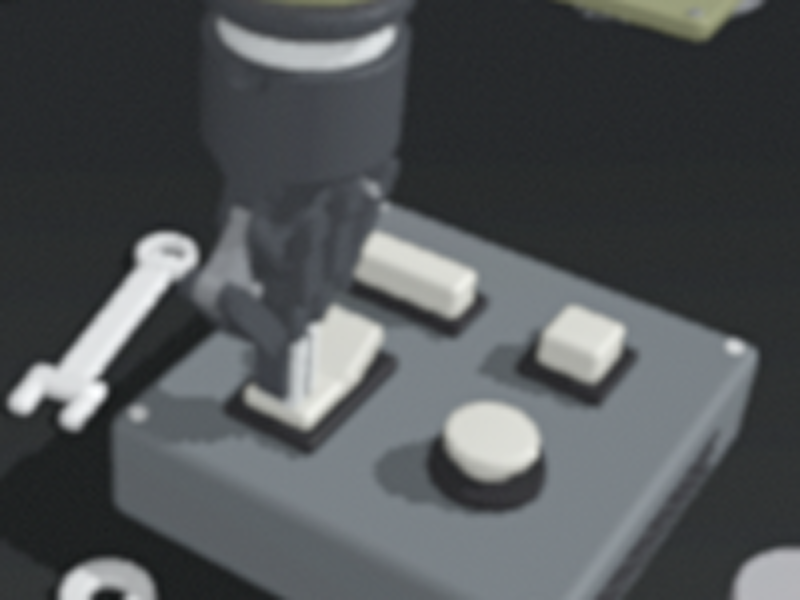

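```bash
python3 - <<'E'
from h import *
C=np.array([588.3,161.3]);a=-.017
R=np.array([[np.cos(a),-np.sin(a)],[np.sin(a),np.cos(a)]])
x,y=C+R@[42.5+22,-43]
h=bot.move_straight([x,y,76],vel=20,f_stop=18)
print(h,bot.get_position(),bot.get_ft_force(),bot.get_time())
bot.move_straight([x,y,125],vel=100)
x,y=C+R@[42.5,43]
bot.move_straight([x,y,125],vel=150)
cv2.imwrite("pics/side4.png",cv2.resize(vision.capture("side")["img"][130:280,190:390],(800,600),interpolation=cv2.INTER_CUBIC))
print(bot.get_position(),bot.get_ft_force())
E
```

```text
True [654.13576755 117.22199831  83.04085137] [-0.81142271 -0.04011485  7.66796865] 5.5417
[632.07951398 201.229096   124.77738761] [ 0.11140752  0.13707432 -0.16100767]
```

View pics/side4.png

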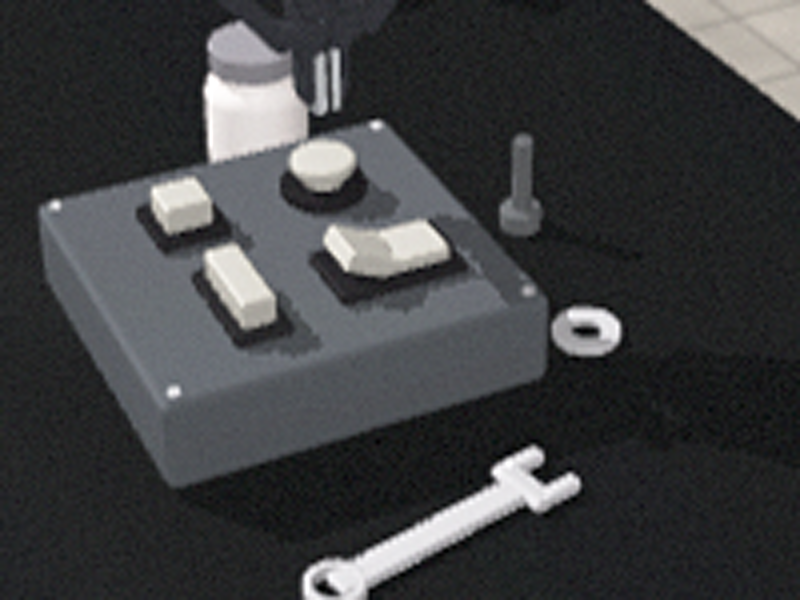

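The rocker is tipped: its +x half, at about (415,243), lies level and the -x half is raised. Next is the round button.

```bash
python3 - <<'E'
from h import *
C=np.array([588.3,161.3]);a=-.017
R=np.array([[np.cos(a),-np.sin(a)],[np.sin(a),np.cos(a)]])
def snap(k):
    cv2.imwrite(f"pics/side{k}.png",cv2.resize(vision.capture("side")["img"][130:280,190:390],(800,600),interpolation=cv2.INTER_CUBIC))
    cv2.imwrite(f"pics/scene{k}.png",cv2.resize(vision.capture("scene")["img"][170:320,230:430],(800,600),interpolation=cv2.INTER_CUBIC))
x,y=C+R@[42.5,43]
for z,v,f in((64,20,18),(70,20,22)):
    h=bot.move_straight([x,y,z],vel=v,f_stop=f)
    print(h,bot.get_position(),bot.get_ft_force(),bot.get_time())
bot.move_straight([x,y,135],vel=100)
x,y=C+R@[-42.5,-43]
bot.move_straight([x,y,135],vel=150)
snap(5);print(bot.get_position(),bot.get_time())
E
```

```text
True [631.54507711 203.5661556   84.00610566] [-1.40158692 -1.06557242  6.75718445] 8.85
True [631.56680964 203.58412166  84.02902468] [-1.06710712 -1.40432786  8.13268574] 9.1667
[545.87061304 120.18658132 134.93937641] 10.8917
```

View pics/side5.png

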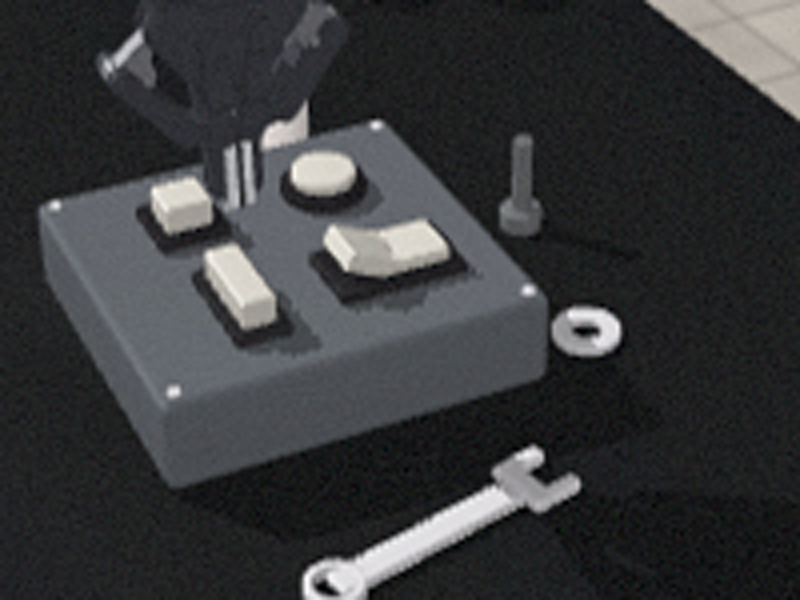

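View pics/scene5.png

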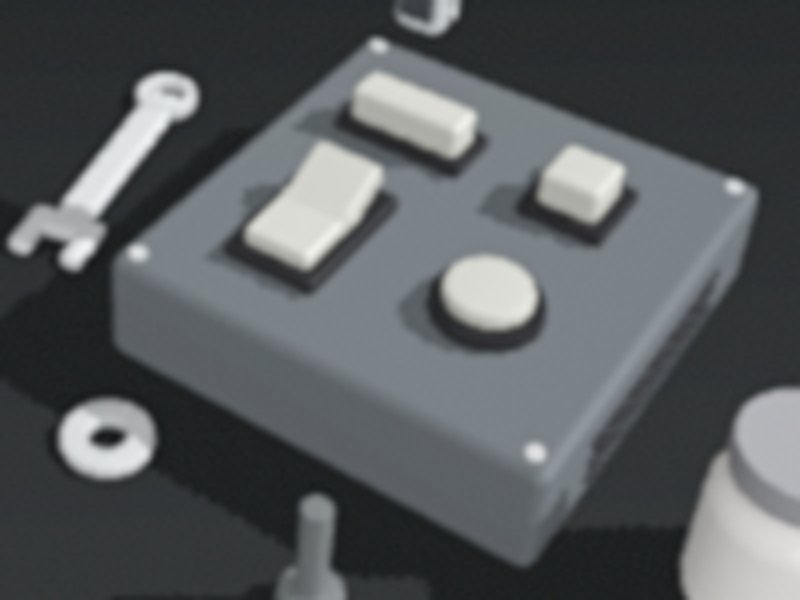

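The round button is down: its head at scene crop (490,293) now sits just above its bezel, and the tip stopped at z = 76. Next is the bar key.

```bash
python3 - <<'E'
from h import *
C=np.array([588.3,161.3]);a=-.017
R=np.array([[np.cos(a),-np.sin(a)],[np.sin(a),np.cos(a)]])
x,y=C+R@[-42.5,-43]
for z,v,f in((64,20,18),(70,20,22)):
    h=bot.move_straight([x,y,z],vel=v,f_stop=f)
    print(h,bot.get_position(),bot.get_ft_force(),bot.get_time())
bot.move_straight([x,y,150],vel=100)
bot.move_straight([x-40,y-40,260],vel=150)
k=6
cv2.imwrite(f"pics/side{k}.png",cv2.resize(vision.capture("side")["img"][130:280,190:390],(800,600),interpolation=cv2.INTER_CUBIC))
cv2.imwrite(f"pics/scene{k}.png",cv2.resize(vision.capture("scene")["img"][170:320,230:430],(800,600),interpolation=cv2.INTER_CUBIC))
print(bot.get_position(),bot.get_time(),bot.get_ft_force())
E
```

```text
True [545.09381624 119.01735473  83.93584133] [-1.13844407  0.64919338  8.53313214] 13.225
True [545.04835927 119.02875151  83.93109126] [-1.14162227 -0.72875889  8.79408529] 13.5083
[504.79007072  79.39685073 259.05249106] 15.4 [-0.65832633 -0.18692492  0.43424005]
```

View pics/side6.png

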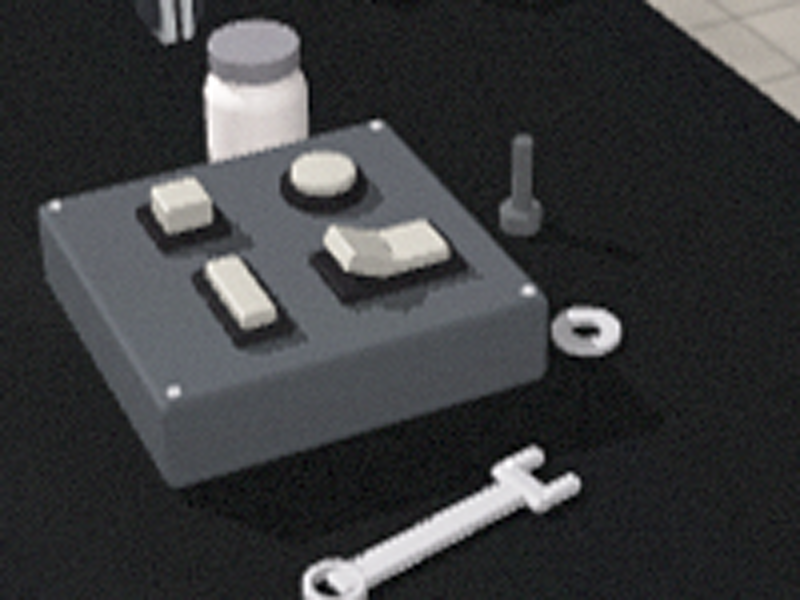

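View pics/scene6.png

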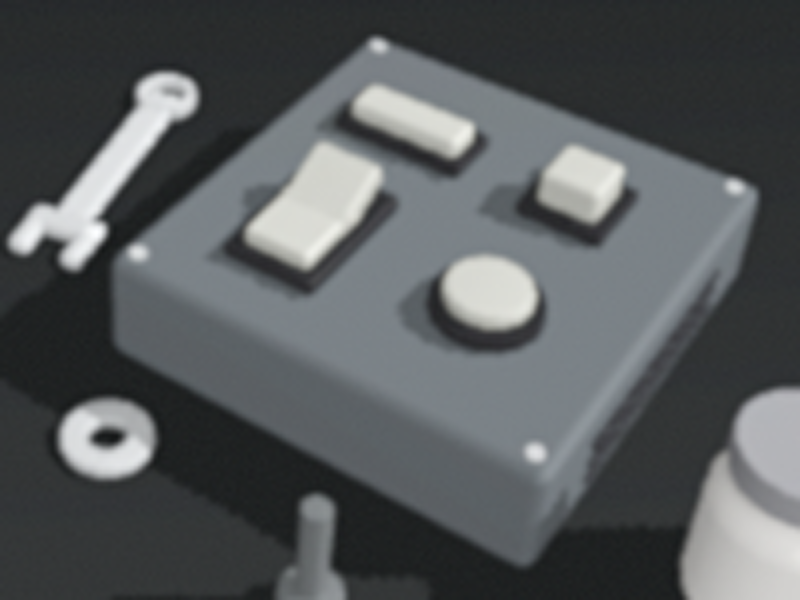

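Both pictures show the bar key down, the round button down, the rocker over and the square key still up. Nothing around the box has moved, and the arm is clear.

```bash
python3 -c "
from station import order
order.job_done()"
```

```text
the job is handed in; nothing more can be done
```

The grips should now be started. I tipped the rocker fully over, then pushed the round button down, then the bar key, using closed fingertips, and handed the job in.

- **Stops:** the fingertips ended at 75.0 mm on the rocker, 76.0 mm on the round button and 75.9 mm on the bar key, against 75, 76 and 76 mm expected at full travel. I pressed each one a second time and none moved further.
- **Pictures:** the last ones, taken from both sides before handing in, show all three controls operated and the square key still up. The jar, wrench, bolt and washer look unmoved.
- **Limits:** the clock read 15.4 s at my last check before handing in, with the arm clear of the box. Presses were set to stop at a force change of 15 to 22 N, and readings right after each stop were about 7 to 9 N.

No check failed. The cameras disagreed on the box's position by about 2 mm, within the calibration. The interface gives no verdict and I could not read the joint values directly.

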